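# Clamp a heat sink for bonding in the screw press

## Task

A heat sink sits on its circuit board in the pulled-out drawer of the small screw press, ready to be bonded. Push the drawer gently fully home by its knob so that the heat sink stands under the press foot, then push the hand wheel by its upright handle exactly one full turn clockwise (seen from above), and no more, so that the handle ends where it started and the foot clamps the heat sink. Work with the fingertips only: do not grip the handle, do not lift the heat sink or the board, and leave the things lying round the press where they are.

Things in the scene. Friction and masses are not known exactly. Their poses are not given: they have to be found in the camera images.
- press: grey C-frame screw press fixed to the bench; origin on the bench under the vertical screw axis, z up, +y along the drawer to its knob (out of the press), +x to the column at the back. Base x -85 to 130, y -75 to 75 mm, 16 mm high, with a 120 mm wide drawer track on to y = 160. Column and head (x -33 to 117, |y| < 33 mm) reach z = 156; only screw and wheel stand higher.
- drawer (a joint): travel of the aluminium drawer in m: 0 = pulled out (start), 0.09 = fully home against its stop. It moves along the press's -y, resists with about 3 N and stays where it is left.
- knob_face (a point): centre of the flat outer face of the drawer's black round push knob: face 40 mm across at z = 34 mm, lower edge 13 mm above the bench, knob 22 mm thick on a 10 mm rod. The face looks along the press's +y; push it along -y. It moves with the drawer: 280 mm from the screw axis at the start, 190 mm when home. The bench beyond it is free.
- wheel (a joint): angle of the hand wheel in rad: 0 at the start, growing clockwise seen from above; one turn = 6.283. Resists with about 0.2 N m (3 N at the handle) and stays where left. One turn lowers screw, wheel and foot by 12 mm.
- wheel_hub (a point): centre of the hand wheel on the screw axis, at the ring's mid height (192 mm above the bench at the start). The wheel lies level on top of the press: dark ring 137 mm in outer diameter, 13 mm thick, with three spokes. Top of the ring at 198 mm at the start, 186 mm after one turn.
- grip: upright black handle on the wheel's ring at the end of a spoke, 62 mm from the screw axis: a round grip 20 to 25 mm thick and 53 mm tall, free to spin on its pin. Origin on its centre line at its lower end, 201 mm above the bench at the start, 189 mm after one turn. Starts within 1.5 rad of the press's -x direction, either side. Gripping or forcing it (over 30 N) fails.
- foot: round pressing foot under the screw, steel with a rubber face 49 mm across; origin on the screw axis. Its face is 60 mm above the bench at the start, 5 mm above the heat sink's top; after one turn the spring in it presses the heat sink with about 11 N.
- heat_sink: bare finned aluminium heat sink 50 x 50 x 23 mm, loose on the board in the drawer; origin at the centre of its underside, 32 mm above the bench. Two small pins in the drawer keep it from sliding on.
- board: green circuit board 70 x 100 mm, loose in the drawer's shallow pocket; origin at the centre of its underside, 30 mm above the bench.
- adhesive_syringe: white syringe 136 x 21 x 21 mm lying in front of the drawer (on the robot's side); leave alone. Origin under its middle.
- screw_jar: clear jar with black lid, 48 mm wide, 58 mm tall, behind the drawer; leave alone. Origin at the centre of its underside.
- driver: yellow screwdriver 119 x 16 x 16 mm lying in front of the press; leave alone. Origin under its middle.
- flux_bottle: white bottle with black cap, 41 mm wide, 89 mm tall, right of the press; leave alone. Origin at the centre of its underside.
- marker: marker pen 120 x 12 x 14 mm lying right of the press; leave alone. Origin under its middle.
- hex_key: steel hex key 79 x 29 x 8 mm lying in front of the press; leave alone. Origin under its middle.
Things that resemble listed ones, but are neither listed nor needed, are in the scene too. Several things have the shape of the heat_sink; the one meant has the colours described above.

How it is judged:
By the outcome, as a careful person would: the job done as asked, in the order asked, and still so for the second after the job is handed in, with the robot touching nothing.
It also fails if it takes over 64 s, if anything falls off the work surface, if the arm or the gripper's body presses on something with over 40 N, if the wrist force passes 120 N, or if a joint passes its speed limit or range.

## Robot

A 6-joint arm with a two-finger parallel gripper is mounted at the origin on a cart in front of the work surface, level with it; the furniture and walls round the work are solid. World frame = base frame: x ahead of the robot, y to its left, z up, the work surface at z = 0. Lengths are in m, angles in rad, forces in N, time in s.
With the tool pointing down it reaches from about 0.35 to 0.975 m from the base axis. Payload 4.9 kg.
Tool frame: the origin (TCP) lies at the very end of the fingers, on their centre line; the grasp point (between the pads) lies ctrl.grip_point_offset behind it (ctrl.grip_point_offset is the distance from the TCP to the grasp point, in m); z points along the fingers, y is the direction in which the jaws open and shut (so a half turn about z gives the same grasp; the last joint's range is limited). The gripper opens to 85 mm and grips with 20 to 120 N. Pads are 22 mm wide; open, the fingers measure 114 mm over their backs; the gripper's body (76 mm by 85 mm) begins 54 mm behind the grasp point. The pads swing forward as they close: fully open they stand 13 mm farther back than shut.
Start: joints at [-1.235, 0.053, 1.613, -0, 1.476, -0.119], TCP at [0.275, -0.561, 0.231] pointing down, gripper open.
Joint ranges: [-3.01, 3.01], [-1.01, 2.22], [0.06, 2.58], [-1.02, 4.17], [0.09, 2.62], [-3.14, 3.14]. Speed limits (rad/s): [2.57, 2.57, 3.14, 3.14, 3.14, 3.14].

## Interface

Orientations are given as a rotation vector (axis times angle).
In Python, from station import ctrl gives the robot as it stands. The module is installed in compiled form; this text tells all that it offers.
- The arm moves only by the shell command python3 -m creep 'ROWS' [FORCE]. ROWS is JSON, a list of rows, each a list of 5 numbers: the closure in counts, from 0 (fully open) to 255 (shut), then the shift along the tool's x, y, z in mm, then the turn about the tool's z in rad. A call has 1 to 12 rows; each row is the pose to reach, as a shift and turn from the pose commanded when the call began, along the tool's axes at that moment; what a row does not reach only later rows make up. A row lasts 1/12 s, in which the tool goes at most 41.7 mm and 7.16 degrees, less where a joint would pass 70% of its speed; a pose out of reach is approached as far as the arm can. A call with a gripper value outside its range is refused whole. The fingers move at their own pace and stop on an object; FORCE is the grip in N (left out, the last holds). Time passes only in rows, so rows that repeat a pose let the fingers close. It gives the time, the measured TCP pose, the force and the opening at its end, in the units of the state.
- ctrl.get_obs(): the state, without advancing time (a new reading comes with each control period).
- ctrl.get_image(name): name is "side" or "top"; returns the picture (420x560x3 uint8, red, green, blue); there is no depth.
- ctrl.calibration(name): a dict with "fx", "fy", "cx", "cy" (pixels), "k1" (the pictures are not rectified: a ray, as slopes to the right and down, at radius r is drawn at 1 + k1 r^2 times it, then the intrinsics apply), "R" (3x3) and "t" (3): a world point X has camera coordinates R X + t. Camera axes: x right, y down, z forward; pixel columns grow to the right and rows downward; lengths in m; the calibration is good to about 2 mm. A picture is of the moment at which its call begins. calibration takes no time and is no camera call.
- ctrl.finish_job(): hands the job in, once; it reports no verdict.
Trained networks look in the newest picture that a camera, given by its name, has taken for a name from the list of things; names that differ only in an ending like _2 or _b are one class to them, and where a whole thing is asked for, a point or a joint stands for the part that bears it (a point fixed in the world has none). Each returns a list of dicts, best first, with "conf" (0 to 1); they miss things now and then, are a little off and sometimes report something else, mostly with a low value. They report only what shows in the picture. A call takes as long as a camera call. They do not tell look-alikes from the thing itself.
- ctrl.boxes_of(camera, label): "rect" ([left, top, width, height] in pixels, round what is visible of it).
- ctrl.outline_of(camera, label): "mask" (420x560 bool, what is visible of it) and "rect" ([left, top, width, height] in pixels, round what is visible of it).
The state is a dict: "t": time; "q": joint angles; "dq": joint speeds; "effort": joint torques, N m; "tool_pos": TCP position; "tool_rot": TCP orientation; "contact_force": force on the tool from outside, world axes, zero at the start; "wrist_torque": the same for the moment, N m; "opening": finger opening in m.
Only numpy, scipy, OpenCV 4.12 (cv2) and the standard library are available. Lean on these libraries where they do the work, as an engineer would, in place of code of your own. Each camera call takes 0.05 s, during which the arm holds its last target. There are 200 camera calls.

## Working session

There is one attempt and no reset: what is moved stays moved. The work goes in short steps, Python scripts to look and compute and a shell command to move; the robot and the scene stay as the last step left them, time stands still between calls to the robot, and variables do not carry over. Pictures are saved under pics/ and viewed, about 8 in all and at most 12, crops included, and the job is handed in when it is done.

```bash
mkdir -p pics
cat > h.py <<'E'
import numpy as np, cv2
from scipy.spatial.transform import Rotation as Ro
from station import ctrl
def proj(c,X):
    k=ctrl.calibration(c);p=np.atleast_2d(X)@np.array(k["R"]).T+k["t"];s=p[:,:2]/p[:,2:]
    s=s*(1+k["k1"]*(s**2).sum(1,keepdims=True));return s*[k["fx"],k["fy"]]+[k["cx"],k["cy"]]
def ray(c,u,v):
    k=ctrl.calibration(c);d=(np.array([u,v],float)-[k["cx"],k["cy"]])/[k["fx"],k["fy"]];s=d.copy()
    for _ in range(30): s=d/(1+k["k1"]*(s@s))
    R=np.array(k["R"]);return -R.T@k["t"],R.T@np.array([*s,1])
def atz(c,u,v,z):
    o,d=ray(c,u,v);return o+d*(z-o[2])/d[2]
E
python3 - <<'E'
from h import *
for c in("side","top"):
    cv2.imwrite(f"pics/{c}0.png",ctrl.get_image(c)[:,:,::-1])
    o,_=ray(c,280,210);print(c,o.round(3))
    for l in("wheel_hub","grip","knob_face","heat_sink","drawer","press"):
        for b in ctrl.boxes_of(c,l): print(c,l,round(b["conf"],2),np.round(b["rect"]))
print(ctrl.get_obs(),ctrl.grip_point_offset)
E
```

```text
side [0.337 0.928 0.548]
side wheel_hub 0.7 [261. 140.  49.  41.]
side grip 0.54 [297. 140.  14.  22.]
side knob_face 0.64 [257. 230.  49.  56.]
side heat_sink 0.87 [298. 286.  25.  18.]
side heat_sink 0.62 [268. 227.  26.  19.]
side heat_sink 0.62 [288. 317.  37.  25.]
side heat_sink 0.57 [222. 261.  24.  24.]
side drawer 0.97 [256. 229.  48.  59.]
side press 0.8 [238. 179.  84. 108.]
side press 0.6 [258. 141.  54.  44.]
top [ 0.493 -0.095  1.245]
top wheel_hub 0.75 [286. 179.  65.  63.]
top knob_face 0.79 [198. 198. 105.  44.]
top heat_sink 0.97 [138. 251.  25.  27.]
top heat_sink 0.8 [266. 210.  22.  19.]
top heat_sink 0.69 [204. 172.  24.  25.]
top heat_sink 0.68 [192. 252.  20.  19.]
top heat_sink 0.27 [252. 166.  20.  22.]
top drawer 0.74 [196. 198. 106.  45.]
top drawer 0.25 [253. 165.  17.  23.]
top press 0.8 [196. 159. 147.  93.]
{'t': 0.7, 'q': array([-1.23503266e+00,  5.26671700e-02,  1.61285204e+00, -2.46780485e-05,
        1.47598309e+00, -1.19035019e-01]), 'dq': array([ 0.00082573, -0.00098709,  0.00096712, -0.00098489, -0.00044415,
       -0.0012989 ]), 'effort': array([-6.46950757e-04, -3.93556166e+01, -3.70368755e+01, -1.66426862e-04,
        3.74090641e-04, -1.99003843e-06]), 'tool_pos': array([ 0.27452738, -0.56148651,  0.23135263]), 'tool_rot': array([ 3.06062454e+00,  7.08237776e-01, -2.30134377e-05]), 'contact_force': array([-0.17733216, -0.17294252,  0.13379941]), 'wrist_torque': array([ 0.02312411, -0.01603482,  0.03125671]), 'opening': 0.0852923509254044} 0.0187
```

Run:
```python
import cv2
a=cv2.imread("pics/top0.png")[130:310,120:400]
cv2.imwrite("pics/top0c.png",cv2.resize(a,(784,504),interpolation=cv2.INTER_CUBIC))
a=cv2.imread("pics/side0.png")[120:350,190:390]
cv2.imwrite("pics/side0c.png",cv2.resize(a,(520,598),interpolation=cv2.INTER_CUBIC))
```

```text
(no output)
```

View pics/top0c.png

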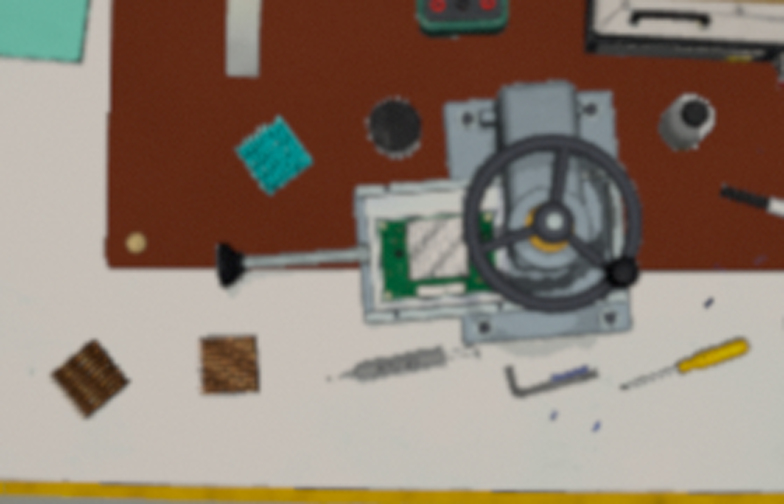

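View pics/side0c.png

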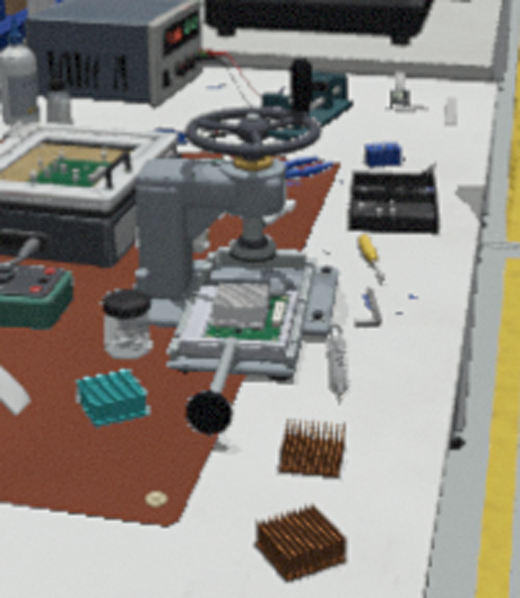

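Top view (8 × 8 crop at 2.8x): the wheel is centred at full-image pixel (317,209) and the handle at (342,227), on the robot side to the right. The knob face is at (199,225). The silver heat sink on the green board in the drawer is at about (276,218). Look-alikes for the heat sink: teal at (217,186), and brown at (202,260) and (152,265). The one I want is the bare aluminium one in the drawer. Another small press with an upright handle stands behind in the side view at about (306,150), and it isn't ours.

```bash
cat >> h.py <<'E'
def st():
    o=ctrl.get_obs();M=Ro.from_rotvec(o["tool_rot"]).as_matrix()
    print("t",round(o["t"],2),"pos",o["tool_pos"].round(4),"F",o["contact_force"].round(1),"x",M[:,0].round(4),"y",M[:,1].round(4),"q",o["q"].round(2),"op",round(o["opening"],3))
    return o,M
E
python3 - <<'E'
from h import *
from scipy.optimize import least_squares
f=lambda x,y:(120+x/2.8,130+y/2.8)
h=atz("top",*f(551.5,223),.195);g=atz("top",*f(622,271),.254);k=atz("top",*f(221,266),.034)
print("hub",h,"grip",g,"knob",k)
d=(k-h)[:2];print("dist",np.linalg.norm(d),"gripR",np.linalg.norm((g-h)[:2]))
print("press y dir",d/np.linalg.norm(d))
print("side proj",proj("side",np.array([h,g,k])))
for l in("adhesive_syringe","screw_jar","driver","flux_bottle"):
    for b in ctrl.boxes_of("top",l)[:1]: r=b["rect"];print(l,b["conf"],atz("top",r[0],r[1],.02).round(3),atz("top",r[0]+r[2],r[1]+r[3],.02).round(3))
m=[b for b in ctrl.outline_of("top","wheel_hub")]
for b in m:
    c=cv2.findContours(b["mask"].astype(np.uint8),0,1)[0];c=max(c,key=cv2.contourArea);print(cv2.minEnclosingCircle(c),b["rect"])
for b in ctrl.boxes_of("side","knob_face")+ctrl.boxes_of("top","grip"): print(b)
a=cv2.imread("pics/side0.png");a=cv2.resize(a[130:300,230:330],None,fx=3.5,fy=3.5,interpolation=cv2.INTER_CUBIC)
b=cv2.imread("pics/top0.png");b=cv2.resize(b[165:265,190:350],None,fx=2.7,fy=2.7,interpolation=cv2.INTER_CUBIC)
c=np.zeros((max(a.shape[0],b.shape[0]),a.shape[1]+b.shape[1],3),np.uint8);c[:a.shape[0],:a.shape[1]]=a;c[:b.shape[0],a.shape[1]:]=b
cv2.imwrite("pics/c1.png",c);print(c.shape);st()
E
```

```text
hub [ 0.58850053 -0.16215415  0.195     ] grip [ 0.54956595 -0.20854571  0.254     ] knob [0.56265546 0.11427304 0.034     ]
dist 0.27763277388637025 gripR 0.06056466134590254
press y dir [-0.09309086  0.99565762]
side proj [[287.38986822 168.64367914]
 [305.89752612 142.64508911]
 [270.60940367 279.06779801]]
adhesive_syringe 0.73 [0.485 0.009 0.02 ] [ 0.467 -0.107  0.02 ]
screw_jar 0.57 [ 0.712 -0.007  0.02 ] [ 0.655 -0.064  0.02 ]
driver 0.58 [ 0.498 -0.285  0.02 ] [ 0.477 -0.35   0.02 ]
flux_bottle 0.54 [ 0.717 -0.265  0.02 ] [ 0.673 -0.322  0.02 ]
((318.45947265625, 209.729736328125), 33.61294937133789) [281.7, 176.7, 70.6, 64.9]
{'rect': [256.9, 230.5, 49.1, 56.3], 'conf': 0.64}
(595, 782, 3)
t 1.05 pos [ 0.2746 -0.5615  0.2313] F [ 1.1 -0.3 -0.3] x [0.8983 0.4393 0.    ] y [ 4.393e-01 -8.983e-01  1.000e-04] q [-1.23  0.05  1.61  0.    1.48 -0.12] op 0.086
```

View pics/c1.png

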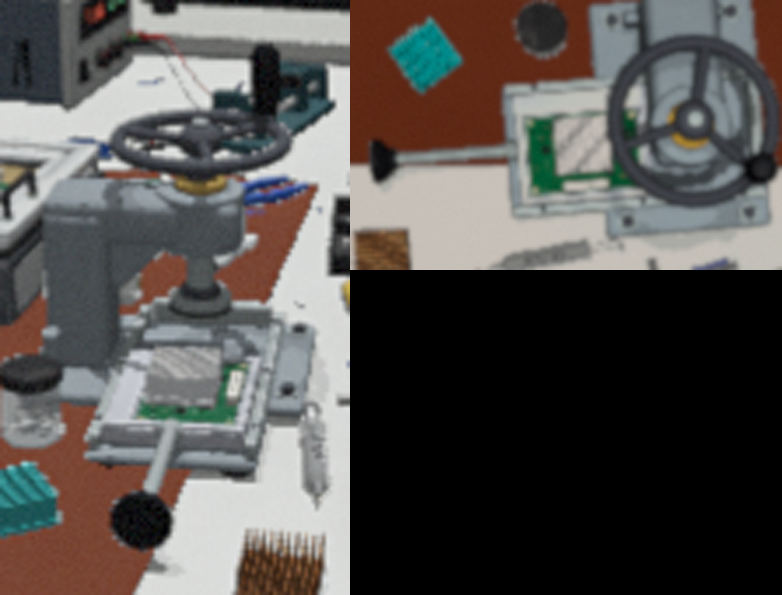

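```bash
cat >> h.py <<'E'
def to(X,yaw=None):
    o,M=st();d=M.T@(np.array(X)-o["tool_pos"])*1000
    a=0
    if yaw is not None:
        a=np.arctan2(M[1,0],M[0,0])-yaw;a=(a+np.pi)%(2*np.pi)-np.pi
    print("rows shift",d.round(1),"turn",round(a,3))
E
python3 -m creep '[[255,0,0,-40,0],[255,0,0,-80,0],[255,582,-551,-110,0.362],[255,582,-551,-110,0.362],[255,582,-551,-110,0.362],[255,582,-551,-110,0.362],[255,582,-551,-110,0.362],[255,582,-551,-110,0.362],[255,582,-551,-110,0.362],[255,582,-551,-110,0.362],[255,582,-551,-110,0.362],[255,582,-551,-110,0.362]]'
python3 -c "
from h import *
to([.556,.19,.34],.093)"
```

```text
t: 2.05
tool_pos: [0.4206, -0.1695, 0.3273]
tool_rot: [3.138, 0.145, 0.002]
contact_force: [0.5, 0.6, 0.2]
opening: 0.0
t 2.05 pos [ 0.4206 -0.1695  0.3273] F [0.5 0.6 0.2] x [0.9957 0.0922 0.001 ] y [ 9.220e-02 -9.957e-01  7.000e-04] q [-0.55 -0.41  1.86  0.    1.69  0.93] op 0.0
rows shift [ 168.  -345.5  -12.7] turn -0.001
```

```bash
python3 -m creep '[[255,168,-345,0,0],[255,168,-345,0,0],[255,168,-345,0,0],[255,168,-345,0,0],[255,168,-345,0,0],[255,168,-345,0,0],[255,168,-345,0,0],[255,168,-345,0,0],[255,168,-345,0,0],[255,168,-345,0,0],[255,168,-345,0,0],[255,168,-345,0,0]]'
python3 -c "
from h import *
cv2.imwrite('pics/t1.png',ctrl.get_image('top')[:,:,::-1])
to([.557,.17,.022],.093)"
```

```text
t: 3.05
tool_pos: [0.5556, 0.1876, 0.3266]
tool_rot: [3.137, 0.147, -0.001]
contact_force: [-0.4, -0.6, -0.2]
opening: 0.0
t 3.1 pos [0.5555 0.1868 0.3269] F [0.3 0.8 0.7] x [ 9.957e-01  9.220e-02 -3.000e-04] y [ 9.220e-02 -9.957e-01  6.000e-04] q [ 0.2  -0.08  1.59 -0.    1.63  1.68] op 0.0
rows shift [  0.   16.7 304.9] turn -0.001
```

```bash
python3 -m creep '[[255,0,0,40,0],[255,0,0,80,0],[255,0,0,120,0],[255,0,0,160,0],[255,0,0,200,0],[255,0,0,240,0],[255,0,0,270,0],[255,0,0,290,0],[255,0,0,303,0],[255,0,0,303,0],[255,0,0,303,0]]'
python3 -c "
from h import *
cv2.imwrite('pics/s2.png',cv2.resize(ctrl.get_image('side')[180:380,170:370,::-1],(600,600),interpolation=cv2.INTER_CUBIC))
to([.562,.13,.024],.093)"
```

```text
t: 4.02
tool_pos: [0.5561, 0.1867, 0.0245]
tool_rot: [3.138, 0.143, 0.001]
contact_force: [-0.4, -0.5, 1.2]
opening: -0.0
t 4.07 pos [0.5571 0.1871 0.0258] F [-0.5  0.3  1. ] x [0.9958 0.0916 0.0028] y [ 9.160e-02 -9.958e-01 -2.000e-04] q [ 0.2   0.18  1.85 -0.    1.12  1.68] op -0.0
rows shift [-0.4 57.3  1.7] turn -0.001
```

View pics/s2.png

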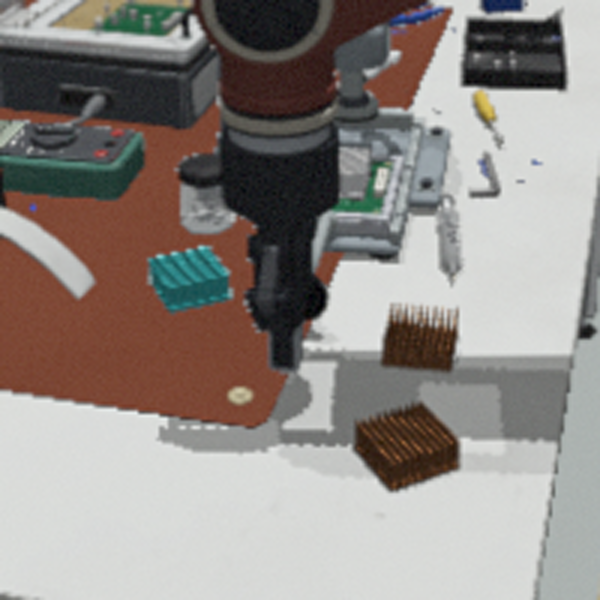

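The finger is lined up in front of the knob (knob just visible behind it at crop (318,298)) and clear of everything else. Next is a gentle approach.

```bash
python3 -m creep '[[255,0,15,0,0],[255,0,30,0,0],[255,0,38,0,0],[255,0,42,0,0],[255,0,45,0,0],[255,0,48,0,0],[255,0,51,0,0],[255,0,54,0,0],[255,0,56,0,0],[255,0,58,0,0],[255,0,60,0,0],[255,0,62,0,0]]'; python3 -c "
from h import *
st()"
```

```text
t: 5.07
tool_pos: [0.5613, 0.1265, 0.0238]
tool_rot: [-3.137, -0.146, 0.0]
contact_force: [-1.2, 2.8, 0.4]
opening: 0.0003
t 5.07 pos [0.5613 0.1265 0.0238] F [-1.2  2.8  0.4] x [ 9.957e-01  9.270e-02 -2.000e-04] y [ 0.0927 -0.9957 -0.0014] q [0.09 0.16 1.87 0.   1.11 1.57] op 0.0
```

```bash
python3 -m creep '[[255,0,2,0,0],[255,0,5,0,0],[255,0,9,0,0],[255,0,13,0,0],[255,0,17,0,0],[255,0,21,0,0],[255,0,25,0,0],[255,0,29,0,0],[255,0,33,0,0],[255,0,37,0,0],[255,0,41,0,0],[255,0,45,0,0]]' && python3 -m creep '[[255,0,4,0,0],[255,0,8,0,0],[255,0,12,0,0],[255,0,16,0,0],[255,0,20,0,0],[255,0,23,0,0],[255,0,26,0,0],[255,0,29,0,0],[255,0,31,0,0],[255,0,33,0,0],[255,0,34,0,0],[255,0,35,0,0]]'; python3 -c "
from h import *
st()"
```

```text
t: 6.07
tool_pos: [0.5655, 0.0807, 0.0238]
tool_rot: [-3.138, -0.146, 0.001]
contact_force: [-1.0, 3.7, -0.2]
opening: 0.0001
t: 7.07
tool_pos: [0.5687, 0.0461, 0.0238]
tool_rot: [-3.138, -0.146, 0.001]
contact_force: [-1.7, 3.5, -1.0]
opening: -0.0002
t 7.07 pos [0.5687 0.0461 0.0238] F [-1.7  3.5 -1. ] x [ 9.957e-01  9.260e-02 -4.000e-04] y [ 0.0926 -0.9957 -0.    ] q [-0.05  0.15  1.89 -0.    1.11  1.43] op -0.0
```

```bash
python3 -m creep '[[255,0,1,0,0],[255,0,2,0,0],[255,0,3,0,0],[255,0,4,0,0],[255,0,5,0,0],[255,0,6,0,0]]'; python3 -m creep '[[255,0,0.7,0,0],[255,0,1.4,0,0],[255,0,2,0,0]]'
```

```text
t: 7.57
tool_pos: [0.5693, 0.0402, 0.0238]
tool_rot: [-3.138, -0.146, 0.001]
contact_force: [-1.6, 3.1, -0.9]
opening: -0.0003
t: 7.82
tool_pos: [0.5693, 0.0396, 0.0238]
tool_rot: [-3.135, -0.145, 0.001]
contact_force: [-3.0, 10.4, 1.3]
opening: -0.0
```

```bash
python3 -m creep '[[255,0,0.7,0,0],[255,0,0.7,0,0],[255,0,0.7,0,0]]'; python3 -m creep '[[255,0,-2,0,0],[255,0,-10,0,0],[255,0,-30,0,0],[255,0,-50,-10,0],[255,0,-60,-50,0],[255,0,-60,-90,0],[255,0,-60,-130,0],[255,0,-60,-170,0],[255,0,-60,-210,0],[255,0,-60,-250,0],[255,0,-60,-280,0],[255,0,-60,-290,0]]'
python3 - <<'E'
from h import *
i=ctrl.get_image("side");j=ctrl.get_image("top")
a=cv2.resize(i[130:300,230:330,::-1],None,fx=3.5,fy=3.5,interpolation=cv2.INTER_CUBIC)
b=cv2.resize(j[165:265,190:350,::-1],None,fx=2.7,fy=2.7,interpolation=cv2.INTER_CUBIC)
c=np.zeros((595,782,3),np.uint8);c[:,:350]=a;c[:270,350:]=b;cv2.imwrite("pics/c3.png",c)
st()
E
```

```text
t: 8.07
tool_pos: [0.5693, 0.0396, 0.0238]
tool_rot: [-3.134, -0.145, 0.001]
contact_force: [-2.4, 10.6, -0.2]
opening: 0.0002
t: 9.07
tool_pos: [0.5668, 0.0971, 0.3221]
tool_rot: [3.137, 0.145, 0.02]
contact_force: [1.4, -0.2, 1.1]
opening: -0.0002
t 9.17 pos [0.5658 0.0971 0.3177] F [-0.2  0.4 -1.5] x [0.9957 0.0923 0.0075] y [ 0.0923 -0.9957  0.0012] q [ 0.04 -0.11  1.63 -0.    1.61  1.52] op 0.0
```

View pics/c3.png

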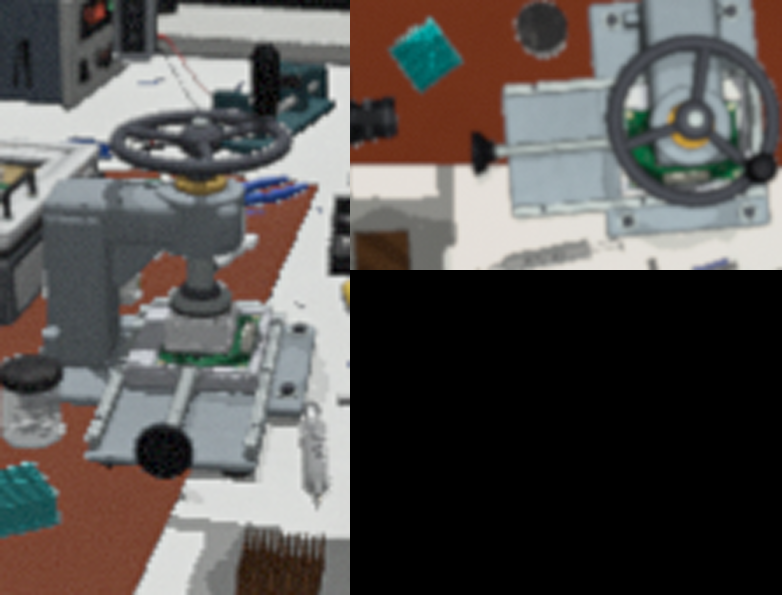

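Drawer is home: the heat sink stands under the foot, the knob face is now at about (235,221), and the push force rose to 10 N with no further motion. Next I move above the wheel, behind the handle.

```bash
python3 -m creep '[[255,-2,40,0,0],[255,-2,80,0,0],[255,-2,120,0,0],[255,-2,160,0,0],[255,-2,200,0,0],[255,-2,240,0,0],[255,-2,280,0,0],[255,-2,310,0,0],[255,-2,322,0,0],[255,-2,322,0,0],[255,-2,322,0,0],[255,-2,322,0,0]]'
python3 -c "
from h import *
k=atz('top',235.2,221.3,.034);print('knob',k)
to([.594,-.224,.224],.093)
cv2.imwrite('pics/t4.png',cv2.resize(ctrl.get_image('top')[150:270,270:390,::-1],(480,480),interpolation=cv2.INTER_CUBIC))
cv2.imwrite('pics/s4.png',cv2.resize(ctrl.get_image('side')[100:220,220:340,::-1],(480,480),interpolation=cv2.INTER_CUBIC))
"
```

```text
t: 10.17
tool_pos: [0.5918, -0.222, 0.3127]
tool_rot: [-3.137, -0.148, 0.002]
contact_force: [0.0, 0.6, 0.5]
opening: 0.0004
knob [0.57267039 0.02567137 0.034     ]
t 10.17 pos [ 0.5918 -0.222   0.3127] F [0.  0.6 0.5] x [ 0.9956  0.0939 -0.0014] y [ 0.0939 -0.9956 -0.0015] q [-0.48  0.04  1.5   0.    1.61  1.  ] op 0.0
rows shift [ 2.1  2.4 88.7] turn 0.001
```

```bash
python3 -m creep '[[255,2,2,30,0],[255,2,2,60,0],[255,2,2,80,0],[255,2,2,88,0],[255,2,2,88,0],[255,2,2,88,0]]'
python3 - <<'E'
from h import *
H=np.array([.5885,-.162]);o,M=st()
f=lambda p,z:[*(H+.062*np.array([np.cos(np.radians(p)),np.sin(np.radians(p))])),z]
for p in(-85,-90,-95,-100,-105,-110): print(p,(M.T@(np.array(f(p,.224))-o["tool_pos"])*1000).round(1))
a=cv2.resize(ctrl.get_image('top')[150:270,270:390,::-1],(400,400),interpolation=cv2.INTER_CUBIC)
b=cv2.resize(ctrl.get_image('side')[100:220,220:340,::-1],(400,400),interpolation=cv2.INTER_CUBIC)
cv2.imwrite("pics/c4.png",np.hstack([a,b]))
E
```

```text
t: 10.77
tool_pos: [0.5945, -0.2246, 0.2268]
tool_rot: [3.138, 0.147, 0.001]
contact_force: [0.5, -0.2, 0.6]
opening: 0.0001
t 10.77 pos [ 0.5945 -0.2246  0.2268] F [ 0.5 -0.2  0.6] x [9.956e-01 9.370e-02 8.000e-04] y [ 9.370e-02 -9.956e-01  4.000e-04] q [-0.48  0.08  1.59  0.    1.47  1.  ] op 0.0
-85 [-0.5 -0.9  2.8]
-90 [-5.9 -1.2  2.7]
-95 [-11.3  -1.9   2.7]
-100 [-16.6  -3.2   2.7]
-105 [-21.7  -4.8   2.7]
-110 [-26.7  -6.9   2.7]
```

View pics/c4.png

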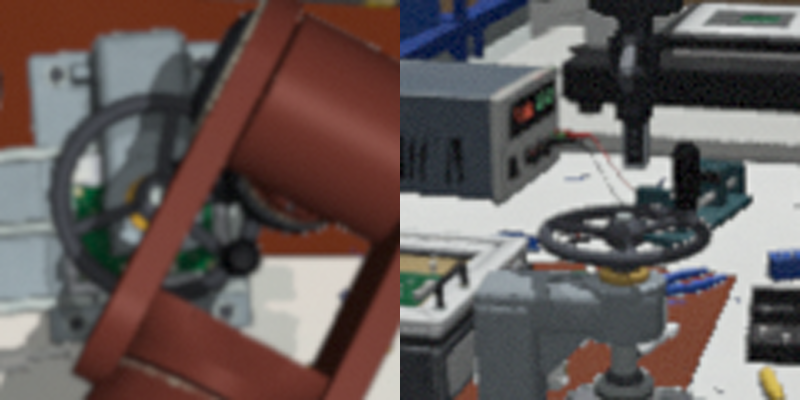

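Finger tip (side crop (635,160)) stands above the ring on the far side of the handle (685,175), clear of it. Approaching slowly until first contact.

```bash
python3 -m creep '[[255,-6,-1,1,0],[255,-11,-2,2.7,0],[255,-14,-2.6,2.7,0],[255,-16.6,-3.2,2.7,0],[255,-17.6,-3.5,2.7,0]]'; python3 -m creep '[[255,-1,-0.3,0,0],[255,-2,-0.6,0,0]]';python3 -m creep '[[255,-1,-0.4,0,0],[255,-2,-0.8,0,0]]'
```

```text
t: 11.28
tool_pos: [0.5758, -0.2235, 0.2235]
tool_rot: [3.138, 0.145, 0.0]
contact_force: [-0.3, 0.1, -0.4]
opening: -0.0003
t: 11.45
tool_pos: [0.5742, -0.2231, 0.2233]
tool_rot: [3.138, 0.145, 0.0]
contact_force: [0.1, 0.8, 0.7]
opening: 0.0003
t: 11.62
tool_pos: [0.5727, -0.2228, 0.2234]
tool_rot: [3.137, 0.146, 0.003]
contact_force: [2.6, -2.3, -0.8]
opening: -0.0
```

```bash
python3 -m creep '[[255,-0.7,-0.3,0,0],[255,-1.4,-0.6,0,0]]'
```

```text
t: 11.78
tool_pos: [0.5711, -0.2222, 0.2233]
tool_rot: [3.137, 0.146, 0.002]
contact_force: [1.7, -0.8, -0.5]
opening: 0.0001
```

```bash
cat > arc.py <<'E'
from h import *
import sys
H=np.array([.5885,-.162]);o,M=st()
r=o["tool_pos"][:2]-H;print("phi",np.degrees(np.arctan2(r[1],r[0])).round(1),"rad",(np.hypot(*r)*1000).round(1))
p0=np.degrees(np.arctan2(r[1],r[0]))
for i in range(1,13):
    p=np.radians(p0-5*i);X=[*(H+.062*np.array([np.cos(p),np.sin(p)])),o["tool_pos"][2]]
    d=M.T@(X-o["tool_pos"])*1000;print(i,d[:2].round(0))
E
python3 arc.py
```

```text
t 11.78 pos [ 0.5711 -0.2222  0.2233] F [ 1.7 -0.8 -0.5] x [0.9957 0.0926 0.001 ] y [ 9.260e-02 -9.957e-01  8.000e-04] q [-0.49  0.03  1.65 -0.    1.46  0.99] op 0.0
phi -106.1 rad 62.7
1 [-5. -3.]
2 [-9. -5.]
3 [-14.  -8.]
4 [-18. -12.]
5 [-22. -16.]
6 [-26. -20.]
7 [-29. -24.]
8 [-32. -29.]
9 [-34. -34.]
10 [-36. -39.]
11 [-37. -44.]
12 [-38. -49.]
```

```bash
python3 -m creep '[[255,-5,-2,0,0],[255,-9,-5,0,0],[255,-14,-8,0.5,0],[255,-18,-12,0.5,0],[255,-22,-16,1,0],[255,-26,-20,1,0],[255,-29,-24,1,0],[255,-32,-29,1.3,0],[255,-34,-34,1.5,0],[255,-36,-39,1.7,0],[255,-37,-44,2,0],[255,-38,-49,2,0]]'; python3 arc.py
```

```text
t: 12.78
tool_pos: [0.5282, -0.1762, 0.2212]
tool_rot: [3.138, 0.146, -0.0]
contact_force: [0.5, -3.3, -0.8]
opening: -0.0003
t 12.78 pos [ 0.5282 -0.1762  0.2212] F [ 0.5 -3.3 -0.8] x [ 9.957e-01  9.270e-02 -2.000e-04] y [ 9.270e-02 -9.957e-01  1.000e-04] q [-0.46 -0.1   1.78 -0.    1.46  1.02] op -0.0
phi -166.7 rad 62.0
1 [-1. -5.]
2 [ -1. -11.]
3 [ -0. -16.]
4 [  1. -22.]
5 [  2. -27.]
6 [  4. -32.]
7 [  6. -37.]
8 [  9. -41.]
9 [ 12. -46.]
10 [ 15. -50.]
11 [ 19. -54.]
12 [ 23. -57.]
```

Pushing with about 3 N as expected. On.

```bash
python3 -m creep '[[255,-1,-5,0,0],[255,-1,-11,0,0],[255,0,-16,0.5,0],[255,1,-22,0.5,0],[255,2,-27,1,0],[255,4,-32,1,0],[255,6,-37,1,0],[255,9,-41,1.3,0],[255,12,-46,1.5,0],[255,15,-50,1.7,0],[255,19,-54,2,0],[255,23,-57,2,0]]'; python3 arc.py
```

```text
t: 13.78
tool_pos: [0.5462, -0.1171, 0.2191]
tool_rot: [-3.138, -0.146, 0.001]
contact_force: [-2.8, -0.8, 1.0]
opening: -0.0
t 13.78 pos [ 0.5462 -0.1171  0.2191] F [-2.8 -0.8  1. ] x [ 9.957e-01  9.280e-02 -4.000e-04] y [ 9.280e-02 -9.957e-01 -6.000e-04] q [-0.34 -0.1   1.78  0.    1.46  1.13] op -0.0
phi 133.3 rad 61.6
1 [ 4. -3.]
2 [ 9. -6.]
3 [14. -8.]
4 [ 19. -10.]
5 [ 24. -12.]
6 [ 29. -13.]
7 [ 35. -13.]
8 [ 40. -13.]
9 [ 46. -13.]
10 [ 51. -12.]
11 [ 56. -11.]
12 [61. -9.]
```

```bash
python3 -m creep '[[255,4,-3,0,0],[255,9,-6,0,0],[255,14,-8,0.5,0],[255,19,-10,0.5,0],[255,24,-12,1,0],[255,29,-13,1,0],[255,35,-13,1,0],[255,40,-13,1.3,0],[255,46,-13,1.5,0],[255,51,-12,1.7,0],[255,56,-11,2,0],[255,61,-9,2,0]]'; python3 arc.py
```

```text
t: 14.78
tool_pos: [0.6064, -0.1028, 0.2171]
tool_rot: [-3.137, -0.146, -0.0]
contact_force: [-3.0, 1.9, 0.2]
opening: 0.0001
t 14.78 pos [ 0.6064 -0.1028  0.2171] F [-3.   1.9  0.2] x [9.957e-01 9.290e-02 1.000e-04] y [ 9.290e-02 -9.957e-01 -9.000e-04] q [-0.29  0.04  1.65  0.    1.45  1.19] op 0.0
phi 73.1 rad 61.8
1 [5. 2.]
2 [10.  5.]
3 [14.  8.]
4 [18. 11.]
5 [22. 15.]
6 [26. 19.]
7 [29. 24.]
8 [31. 28.]
9 [34. 33.]
10 [36. 38.]
11 [37. 43.]
12 [38. 49.]
```

```bash
python3 -m creep '[[255,5,2,0,0],[255,10,5,0,0],[255,14,8,0.5,0],[255,18,11,0.5,0],[255,22,15,1,0],[255,26,19,1,0],[255,29,24,1,0],[255,31,28,1.3,0],[255,34,33,1.5,0],[255,36,38,1.7,0],[255,37,43,2,0],[255,38,49,2,0]]'; python3 arc.py
```

```text
t: 15.78
tool_pos: [0.6486, -0.1487, 0.2152]
tool_rot: [-3.138, -0.146, -0.001]
contact_force: [0.1, 4.4, -1.1]
opening: 0.0003
t 15.78 pos [ 0.6486 -0.1487  0.2152] F [ 0.1  4.4 -1.1] x [9.957e-01 9.290e-02 5.000e-04] y [ 9.290e-02 -9.957e-01 -3.000e-04] q [-0.34  0.16  1.53  0.    1.46  1.14] op 0.0
phi 12.5 rad 61.6
1 [1. 5.]
2 [ 1. 11.]
3 [ 0. 16.]
4 [-1. 21.]
5 [-2. 27.]
6 [-4. 32.]
7 [-6. 37.]
8 [-9. 41.]
9 [-12.  46.]
10 [-16.  50.]
11 [-20.  54.]
12 [-24.  57.]
```

```bash
python3 -m creep '[[255,1,5,0,0],[255,1,11,0,0],[255,0,16,0.5,0],[255,-1,21,0.5,0],[255,-2,27,1,0],[255,-4,32,1,0],[255,-6,37,1,0],[255,-9,41,1.3,0],[255,-12,46,1.5,0],[255,-16,50,1.7,0],[255,-20,54,2,0],[255,-24,57,2,0]]'; python3 arc.py
```

```text
t: 16.78
tool_pos: [0.6295, -0.208, 0.2135]
tool_rot: [3.138, 0.145, 0.001]
contact_force: [2.7, 1.5, -1.1]
opening: 0.0002
t 16.78 pos [ 0.6295 -0.208   0.2135] F [ 2.7  1.5 -1.1] x [9.957e-01 9.250e-02 7.000e-04] y [ 9.250e-02 -9.957e-01  4.000e-04] q [-0.43  0.15  1.54 -0.    1.45  1.05] op 0.0
phi -48.3 rad 61.6
1 [-4.  3.]
2 [-9.  6.]
3 [-14.   8.]
4 [-19.  10.]
5 [-24.  11.]
6 [-30.  12.]
7 [-35.  12.]
8 [-40.  12.]
9 [-46.  12.]
10 [-51.  11.]
11 [-56.   9.]
12 [-61.   7.]
```

```bash
python3 -m creep '[[255,-4,3,0,0],[255,-9,6,0,0],[255,-14,8,0.5,0],[255,-19,10,0.5,0],[255,-24,11,1,0],[255,-30,12,1,0],[255,-35,12,1,0],[255,-40,12,1.3,0],[255,-44,12,1.5,0],[255,-47,12,1.7,0],[255,-50,11,2,0],[255,-51,11,2,0]]'
python3 - <<'E'
from h import *
to([.573,-.2229,.2115])
cv2.imwrite("pics/t5full.png",ctrl.get_image("top")[:,:,::-1]);cv2.imwrite("pics/s5full.png",ctrl.get_image("side")[:,:,::-1])
a=np.hstack([cv2.resize(cv2.imread(f"pics/side{n}.png" if n=="0" else f"pics/s5full.png")[130:210,240:330],(360,320),interpolation=cv2.INTER_CUBIC) for n in "05"])
b=np.hstack([cv2.resize(cv2.imread(f"pics/top{n}.png" if n=="0" else f"pics/t5full.png")[170:250,275:365],(360,270),interpolation=cv2.INTER_CUBIC) for n in "05"])
cv2.imwrite("pics/c5.png",np.vstack([a,b]))
E
```

```text
t: 17.78
tool_pos: [0.5796, -0.2233, 0.2117]
tool_rot: [3.137, 0.146, 0.001]
contact_force: [3.4, -1.8, 0.7]
opening: -0.0001
t 17.78 pos [ 0.5796 -0.2233  0.2117] F [ 3.4 -1.8  0.7] x [9.957e-01 9.260e-02 3.000e-04] y [ 9.260e-02 -9.957e-01  8.000e-04] q [-0.49  0.06  1.64 -0.    1.44  0.99] op -0.0
rows shift [-6.5 -1.   0.2] turn 0
```

View pics/c5.png

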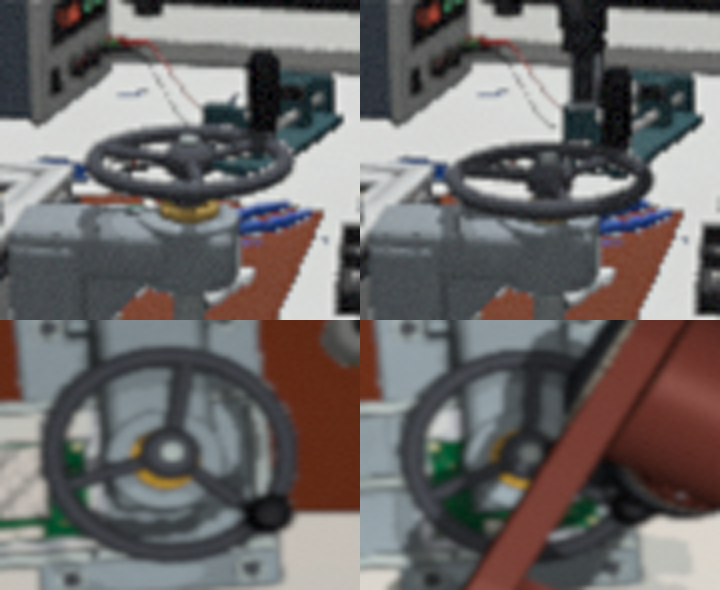

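Wheel lower by a bit, handle a few mm short of its start, as planned (side: handle at 263 before, 258 now relative to each panel). Last few mm, then back off and compare.

```bash
python3 -m creep '[[255,-1.5,-0.2,0,0],[255,-3,-0.4,0,0],[255,-4.5,-0.7,0.1,0],[255,-5.5,-0.9,0.2,0],[255,-6,-1,0.2,0],[255,-6,-1,0.2,0]]';  python3 -m creep '[[255,3,-0.2,0,0],[255,12,0,0,0],[255,22,1,0,0],[255,22,1,-35,0],[255,22,1,-70,0],[255,22,1,-110,0],[255,22,41,-150,0],[255,22,81,-150,0],[255,22,121,-150,0],[255,22,161,-150,0],[255,22,201,-150,0],[255,22,241,-150,0]]'
python3 - <<'E'
from h import *
st()
cv2.imwrite("pics/t6full.png",ctrl.get_image("top")[:,:,::-1]);cv2.imwrite("pics/s6full.png",ctrl.get_image("side")[:,:,::-1])
f={"0":("side0","top0"),"6":("s6full","t6full")}
a=np.hstack([cv2.resize(cv2.imread(f"pics/{f[n][0]}.png")[130:210,240:330],(390,340),interpolation=cv2.INTER_CUBIC) for n in "06"])
b=np.hstack([cv2.resize(cv2.imread(f"pics/{f[n][1]}.png")[170:235,275:365],(390,258),interpolation=cv2.INTER_CUBIC) for n in "06"])
cv2.imwrite("pics/c6.png",np.vstack([a,b]))
H=np.array([.5885,-.162,0])
for w in np.arange(-.3,.31,.1): # expected px of grip top vs wheel error
    p=np.arctan2(-.0464,-.039)-w; print(round(w,1),proj("top",[H+[.062*np.cos(p),.062*np.sin(p),.242]]).round(1),proj("side",[H+[.062*np.cos(p),.062*np.sin(p),.242]]).round(1))
p=np.arctan2(-.0464,-.039);X=[H+[.062*np.cos(p),.062*np.sin(p),.254]];print("start",proj("top",X),proj("side",X))
E
```

```text
t: 18.38
tool_pos: [0.5737, -0.2228, 0.211]
tool_rot: [3.138, 0.145, -0.0]
contact_force: [2.3, -1.9, 2.1]
opening: 0.0003
t: 19.38
tool_pos: [0.6184, -0.4591, 0.3599]
tool_rot: [-3.137, -0.146, 0.002]
contact_force: [0.3, 0.3, -0.0]
opening: -0.0004
t 19.38 pos [ 0.6184 -0.4591  0.3599] F [ 0.3  0.3 -0. ] x [ 0.9956  0.0932 -0.001 ] y [ 0.0932 -0.9956 -0.0014] q [-0.74  0.36  1.05  0.    1.73  0.74] op -0.0
-0.3 [[346.7 219.8]] [[301.1 145.8]]
-0.2 [[345.4 222.5]] [[302.9 146.2]]
-0.1 [[343.8 225.2]] [[304.7 146.6]]
0.0 [[341.9 227.6]] [[306.3 147.1]]
0.1 [[339.8 229.8]] [[307.7 147.6]]
0.2 [[337.5 231.9]] [[308.9 148.1]]
0.3 [[335.  233.6]] [[310.  148.7]]
start [[342.6023712  227.27289087]] [[306.32580535 142.57869026]]
```

View pics/c6.png

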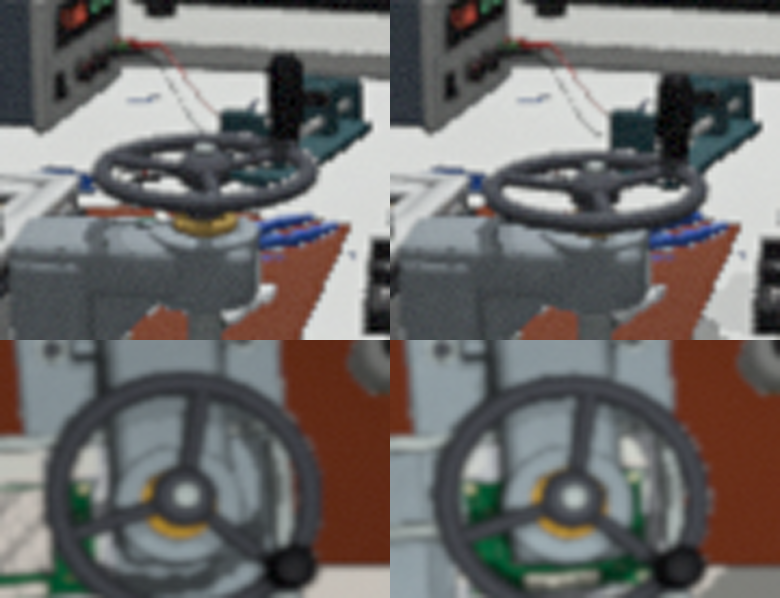

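After one turn, the handle in the top view sits at (290,565) in its panel against (292,565) before, with the perspective shift for 12 mm lower predicted at −3,+1. I'll check the spoke angle numerically.

Run:
```python
from h import *
P=[]
for n,z in(("top0",.195),("t6full",.183)):
    g=cv2.cvtColor(cv2.imread(f"pics/{n}.png"),6).astype(np.float32)
    c=proj("top",[[.5885,-.162,z]])[0]
    e=proj("top",[[.5885,-.162+.0685,z]])[0]; R=np.hypot(*(e-c))
    # refine centre with dark ring
    best=min(((cv2.remap(g,*[np.float32(v)[None] for v in((c[0]+dx+.92*R*np.cos(t)),(c[1]+dy+.92*R*np.sin(t)))],1).mean(),dx,dy) for dx in np.arange(-3,3.1,.25) for dy in np.arange(-3,3.1,.25) for t in[np.linspace(0,6.283,180)]))
    c=c+best[1:];print(n,c,R)
    w=cv2.warpPolar(g,(40,1440),tuple(map(float,c)),R*1.25,cv2.INTER_LINEAR)
    P.append(((w[:,15:25]<75).mean(1),(w[:,27:39]<45).mean(1)))
for k in(0,1):
    a,b=P[0][k],P[1][k];r=[(a*np.roll(b,s)).sum() for s in range(-160,161)];print("image rot deg (cw +)",-(np.argmax(r)-160)/4)
```

```text
top0 [315.8910716  208.89235857] 32.563398768498054
t6full [315.52998943 209.39733415] 32.198638227317495
image rot deg (cw +) 0.75
image rot deg (cw +) -0.5
```

```bash
python3 -c "
from h import *
st();ctrl.finish_job()"
```

```text
t 19.48 pos [ 0.6169 -0.4632  0.3554] F [ 0.1 -0.4 -0.8] x [ 0.9962  0.0871 -0.0052] y [ 0.0871 -0.9962 -0.0033] q [-0.74  0.37  1.05 -0.    1.73  0.74] op -0.0
the job is handed in; nothing more can be done
```

I pushed the drawer home by its knob, then pushed the wheel handle one full turn clockwise with the closed fingertips. I backed the arm off clear of everything and handed the job in at about 19.5 s of the 64 s allowed.

- **Drawer:** The push force rose to about 10 N at the end with no further motion. The knob had moved about 89 mm by camera, against 90 mm nominal.
- **Wheel turn:** In the top view, the wheel is within about 1° of where it started. The spokes measured +0.75° and the handle −0.5°, so the two disagree slightly but both are within measurement error. The side view shows the wheel lower than at the start.
- **Forces:** The force readings at the end of each move stayed around 3–5 N while turning the wheel.
- **Not checked:** I did not measure the clamping force. I also did not check each surrounding object individually; nothing looked disturbed in the views around the press that I took.

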